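# Find the full jar in the returns tray by its weight

### The job

One of the three closed jars in the tray is still full and so is the heaviest, but they all look alike: working along the tray from the end with the grab handle, lift the jars one at a time just clear of the tray to feel their weight, and set each back upright in its own compartment. Once you have felt all three, take the heaviest and finish while holding it up, upright and still, at least 15 cm clear of the counter (do not put it down or let go), with the other two standing in their compartments. Never tip a jar over, and leave the other things on the counter where they are.

Things in the scene. Friction and masses are not known exactly. Their poses are not given: they have to be found in the camera images.
- tray: cardboard tray fixed to the counter, 368 mm long (x axis), 120 mm wide (y), turned any way round; three compartments in a row along x, each about 117 x 112 mm inside, floor 4 mm thick, walls 20 mm tall. At its +x end, 190 mm from the middle, stands the grab handle: a slotted plywood board 120 mm wide, 16 mm thick, 55 mm tall. Origin at the centre of its underside, z up
- pocket_1 (a point): centre of the floor of the compartment next to the grab handle (4 mm above the counter, 120 mm from the tray's middle): the first to be lifted from
- pocket_2 (a point): centre of the floor of the middle compartment: the second
- pocket_3 (a point): centre of the floor of the compartment farthest from the grab handle: the third
- jar_a: one of three look-alike closed white jars: round, straight, body 56 mm across, screw cap (top 23 mm) 58 mm across, 106 mm tall; origin at the centre of its underside, z up. Stands upright in a tray compartment, up to 20 mm off its middle; any jar may be in any compartment. Masses vary, 0.14 to 0.56 kg; one jar is always over 0.12 kg heavier than each of the others, which may weigh alike
- jar_b: one of three look-alike closed white jars: round, straight, body 56 mm across, screw cap (top 23 mm) 58 mm across, 106 mm tall; origin at the centre of its underside, z up. Stands upright in a tray compartment, up to 20 mm off its middle; any jar may be in any compartment. Masses vary, 0.14 to 0.56 kg; one jar is always over 0.12 kg heavier than each of the others, which may weigh alike
- jar_c: one of three look-alike closed white jars: round, straight, body 56 mm across, screw cap (top 23 mm) 58 mm across, 106 mm tall; origin at the centre of its underside, z up. Stands upright in a tray compartment, up to 20 mm off its middle; any jar may be in any compartment. Masses vary, 0.14 to 0.56 kg; one jar is always over 0.12 kg heavier than each of the others, which may weigh alike
- amber_bottle: bystander: small amber bottle with a black cap, 44 mm across, 95 mm tall, standing; origin at the centre of its underside
- carton: bystander: small white carton, 95 x 55 x 40 mm tall; origin at the centre of its underside
- dish: bystander: small open steel dish, 100 mm across, 35 mm tall; origin at the centre of its underside

How it is judged:
By the outcome, as a careful person would: the job done as asked, in the order asked, and still so for the second after the job is handed in, while the arm keeps its last pose, push and grip.
It also fails if it takes over 70 s, if anything falls off the work surface, if the arm or the gripper's body presses on something with over 40 N, if the wrist force passes 120 N, or if a joint passes its speed limit or range.

### The arm

A 7-joint arm with a two-finger parallel gripper is mounted at the origin on the work surface. World frame = base frame: x ahead of the robot, y to its left, z up, the work surface at z = 0. Lengths are in m, angles in rad, forces in N, time in s.
With the tool pointing down it reaches from about 0.4 to 0.85 m from the base axis. Payload 10.4 kg.
Tool frame: the origin (TCP) lies between the finger pads; the fingertips stand 17 mm ahead of it and the grasp point (between the pads) lies 2 mm behind it; x points along the fingers, y is the direction in which the jaws open and shut, and the axes are right-handed (so a half turn about x gives the same grasp; the last joint's range is limited). The gripper opens to 87 mm and grips with 3 to 60 N. Pads are 19 mm wide; open, the fingers measure 117 mm over their backs; the gripper's body (75 mm by 190 mm) begins 51 mm behind the grasp point.
Start: joints at [-1.336, 0.332, -0.065, 1.46, 0.022, 1.35, -0.088], TCP at [0.159, 0.604, 0.24] pointing down, gripper open.
Joint ranges: [-2.6, 2.6], [-0.5, 2.12], [-1.47, 1.34], [0.16, 2.42], [-1.27, 4.41], [0.06, 2.06], [-2.6, 2.6]. Speed limits (rad/s): [2.22, 2.22, 2.79, 2.79, 3.14, 3.14, 3.14].

### API

Orientations are given as a unit quaternion [x, y, z, w].
In Python, from bench import r, optics, close_job gives the robot as it stands.
- The arm moves only by the shell command python3 -m inch 'ROWS' [OPENING] [FORCE]. ROWS is JSON, a list of rows, each an object with "translation": the shift along the tool's x, y, z in cm, a list of three; "spin": the turn about the tool's x in degrees. In form: [{"translation": [tx, ty, tz], "spin": spin}, ...]. A call has 1 to 20 rows; each row shifts and turns the pose as measured when the row begins, along the tool's axes as they then stand; what a row does not reach is not made up. A row lasts 1/8 s, in which the tool goes at most 62.5 mm and 10.7 degrees, less where a joint would pass 70% of its speed; a pose out of reach is approached as far as the arm can. A call is refused whole if a number of a shift passes 6.25 or a number of a turn 10.7, either way. A call with a gripper value outside its range is refused whole. OPENING is the closure, from 0 (fully open) to 1 (shut), set as the call begins (- or left out, the last holds). The fingers move at their own pace and stop on an object; FORCE is the grip in N (left out, the last holds). Time passes only in rows, so rows that do not move let the fingers close. It gives the time, the measured TCP pose, the force and the opening at its end, in the units of the state.
- r.read_state(): the state, without advancing time (a new reading comes with each control period).
- optics.camera(name): name is "side" or "top" or "wrist"; returns the picture (400x640x3 uint8, red, green, blue); there is no depth.
- optics.camera_model(name): a dict with "camera_matrix" (3x3 intrinsics, pixels), "dist" ([k1, k2, p1, p2, k3] as OpenCV has them; the pictures are not rectified), "world_from_camera" (4x4, takes a point from camera to world coordinates); the wrist camera has in their place "tool_from_camera" (4x4, takes a point from camera to tool coordinates, whose origin is the TCP and whose axes are the tool frame's). Camera axes: x right, y down, z forward; pixel columns grow to the right and rows downward; lengths in m; the calibration is good to about 2 mm. A picture is of the moment at which its call begins: read the wrist's pose just before it. camera_model takes no time and is no camera call.
- close_job(): hands the job in, once; it reports no verdict.
The state is a dict: "time": time; "joint_positions": joint angles; "joint_vel": joint speeds; "joint_torque": joint torques, N m; "ee_pos": TCP position; "eef_rot": TCP orientation; "ft_force": force on the tool from outside, world axes, zero at the start; "torque": the same for the moment, N m; "width": finger opening in m.
Only numpy, scipy, OpenCV 4.12 (cv2) and the standard library are available. Lean on these libraries where they do the work, as an engineer would, in place of code of your own. Each camera call takes 0.05 s, during which the arm holds its last target.

## Working session

There is one attempt and no reset: what is moved stays moved. The work goes in short steps, Python scripts to look and compute and a shell command to move; the robot and the scene stay as the last step left them, time stands still between calls to the robot, and variables do not carry over. Pictures are saved under pics/ and viewed, and the job is handed in when it is done.

```bash
ls; mkdir -p pics
python3 - <<'E'
from bench import r, optics
import cv2, numpy as np
s=r.read_state(); print({k:np.round(v,4).tolist() for k,v in s.items()})
for n in ["top","side"]:
    cv2.imwrite(f"pics/{n}0.png",optics.camera(n)[:,:,::-1])
    m=optics.camera_model(n); print(n,np.round(m["camera_matrix"],1).tolist(),np.round(m["dist"],3).tolist(),np.round(m["world_from_camera"],3).tolist())
E
```

```text
pics
{'time': 0.0, 'joint_positions': [-1.3356, 0.3329, -0.0647, 1.461, 0.0216, 1.3499, -0.0885], 'joint_vel': [0.0003, 0.0003, 0.0013, 0.0, 0.0015, -0.0007, 0.0004], 'joint_torque': [0.0009, -62.3272, 0.0253, -38.9897, -0.0612, 0.0399, 0.0001], 'ee_pos': [0.1593, 0.604, 0.2387], 'eef_rot': [0.0904, 0.7013, -0.0914, 0.7012], 'ft_force': [-0.2996, -0.7229, 0.4019], 'torque': [0.0222, 0.0163, 0.0213], 'width': 0.0872}
top [[466.8, 0.0, 324.2], [0.0, 466.8, 210.1], [0.0, 0.0, 1.0]] [-0.141, 0.0, 0.0, 0.0, 0.0] [[-0.018, -0.982, 0.186, 0.398], [-1.0, 0.02, 0.012, 0.033], [-0.016, -0.186, -0.983, 0.956], [0.0, 0.0, 0.0, 1.0]]
side [[481.4, 0.0, 324.0], [0.0, 481.4, 194.8], [0.0, 0.0, 1.0]] [-0.08, 0.0, 0.0, 0.0, 0.0] [[0.818, -0.309, 0.485, 0.106], [-0.575, -0.461, 0.676, -0.553], [0.014, -0.832, -0.555, 0.529], [0.0, 0.0, 0.0, 1.0]]
```

View pics/top0.png

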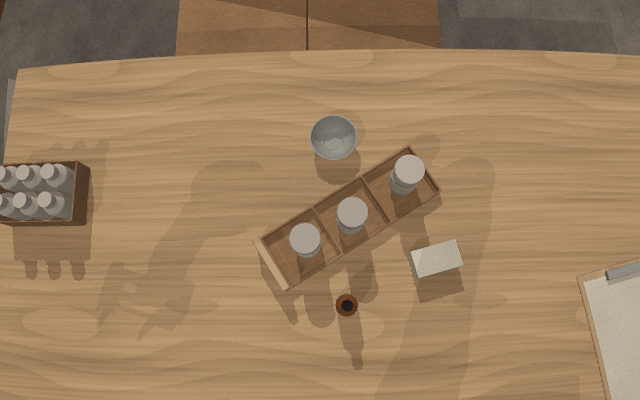

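View pics/side0.png

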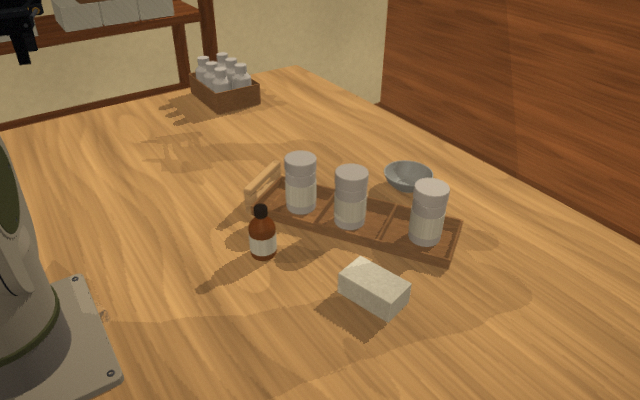

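The top view shows the handle board at (270,265), with caps at about (306,239), (352,214) and (408,169). The dish is at (334,137), the bottle at (346,305) and the carton at (437,258). Handle end is image-left, so the order is left to right.

```bash
cat > h.py <<'E'
from bench import r, optics
import cv2, numpy as np
def cast(name,px,z):
    m=optics.camera_model(name);K=np.array(m["camera_matrix"]);D=np.array(m["dist"]);T=np.array(m["world_from_camera"])
    u=cv2.undistortPoints(np.array([[px]],float),K,D)[0,0]
    d=T[:3,:3]@np.array([u[0],u[1],1]);o=T[:3,3]
    return o+d*(z-o[2])/d[2]
def proj(name,P):
    m=optics.camera_model(name);T=np.linalg.inv(np.array(m["world_from_camera"]))
    return cv2.projectPoints(np.array(P,float).reshape(-1,1,3),cv2.Rodrigues(T[:3,:3])[0],T[:3,3],np.array(m["camera_matrix"]),np.array(m["dist"]))[0][:,0]
E
python3 - <<'E'
from h import *
im=cv2.imread("pics/top0.png")
c=im[120:330,240:480]
cv2.imwrite("pics/top0z.png",cv2.resize(c,None,fx=2.8,fy=2.8,interpolation=cv2.INTER_CUBIC)[:598,:798])
g=cv2.cvtColor(im,cv2.COLOR_BGR2HSV)
m=((g[...,1]<40)&(g[...,2]>135)).astype(np.uint8)*255
cv2.imwrite("pics/m0.png",m)
cs,_=cv2.findContours(m,0,1)
for k in cs:
    if cv2.contourArea(k)>100: print(cv2.contourArea(k),cv2.minAreaRect(k),cv2.minEnclosingCircle(k))
E
```

```text
239.5 ((624.075439453125, 270.26416015625), (9.340517044067383, 33.24125289916992), 74.05460357666016) ((624.0, 270.0), 17.000099182128906)
672.0 ((304.2500305175781, 238.25003051757812), (28.991378784179688, 29.698482513427734), 45.0) ((304.5161437988281, 238.1290283203125), 15.281083106994629)
648.5 ((352.5000305175781, 212.00001525878906), (28.991378784179688, 28.991374969482422), 45.0) ((352.1369323730469, 211.995849609375), 14.996572494506836)
163.5 ((17.59999656677246, 200.1999969482422), (14.310833930969238, 17.88854217529297), 63.43495178222656) ((16.44827651977539, 199.1896514892578), 9.522974967956543)
262.5 ((46.0901985168457, 201.76547241210938), (32.30811309814453, 19.600257873535156), 21.037511825561523) ((46.82352828979492, 199.94117736816406), 16.30706024169922)
516.0 ((35.5, 175.0), (22.0, 59.0), 90.0) ((35.5, 172.0), 29.920827865600586)
637.5 ((409.5, 169.0), (28.0, 29.0), 90.0) ((409.20123291015625, 168.9207305908203), 14.944225311279297)
461.5 ((334.5252685546875, 148.60955810546875), (20.911935806274414, 39.12555694580078), 77.00537872314453) ((334.5, 148.5), 19.65970230102539)
```

View pics/top0z.png

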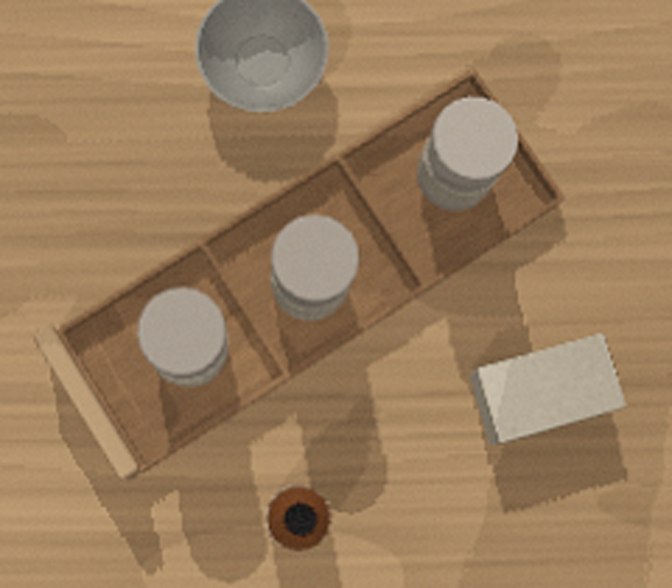

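View pics/m0.png

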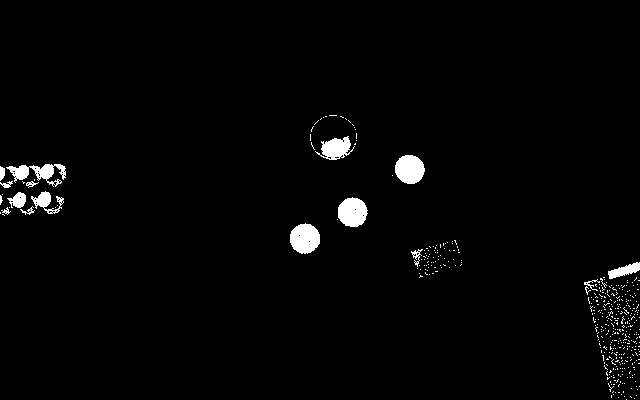

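Run:
```python
from h import *
from scipy.spatial.transform import Rotation as R
s=r.read_state(); M=R.from_quat(s["eef_rot"]).as_matrix(); print("tool axes cols\n",M.round(3))
z=lambda a:(np.array(a)/2.8+[240,120])
b1=cast("top",z((36,332)),.055);b2=cast("top",z((128,476)),.055)
f1=cast("top",z((473,70)),.02);f2=cast("top",z((563,200)),.02)
print("board",b1.round(3),b2.round(3),np.linalg.norm(b1-b2),"far",f1.round(3),f2.round(3),np.linalg.norm(f1-f2))
B=(b1+b2)/2;F=(f1+f2)/2;d=B-F;d[2]=0;print("len",np.linalg.norm(d));d/=np.linalg.norm(d)
C=F+d*.184;C[2]=0; print("centre",C.round(4),"x axis",d.round(4),np.degrees(np.arctan2(d[1],d[0])))
y=np.array([-d[1],d[0],0])
for n,p in zip("123",[(304.9,238.6),(352.4,212.1),(409.4,169)]):
    P=cast("top",p,.110); q=P-C; k=2-int(n); print("jar",n,P.round(4),"off pocket",(q@d-.12*k).round(4),(q@y).round(4))
print("bottle",cast("top",(346.5,305),.095),"dish",cast("top",(333.5,137),.035),"carton",cast("top",(437,258),.04))
```

```text
tool axes cols
 [[-0.     0.255  0.967]
 [-0.001  0.967 -0.255]
 [-1.    -0.001  0.   ]]
board [0.515 0.185 0.055] [0.415 0.121 0.055] 0.11914485273069671 far [ 0.711 -0.137  0.02 ] [ 0.61  -0.198  0.02 ] 0.11871704539148024
len 0.3749112851068376
centre [ 0.5645 -0.0103  0.    ] x axis [-0.5221  0.8529  0.    ] 121.47628002574598
jar 1 [0.5062 0.0795 0.11  ] off pocket -0.0129 0.0028
jar 2 [ 0.5536 -0.0086  0.11  ] off pocket 0.0072 0.0084
jar 3 [ 0.6339 -0.1184  0.11  ] off pocket -0.0084 -0.0027
bottle [0.38482029 0.00607062 0.095     ] dish [0.72673727 0.02224696 0.035     ] carton [ 0.47096843 -0.17652167  0.04      ]
```

```bash
python3 -m inch '[{"translation":[0,-3.5,3.9],"spin":0},{"translation":[0,-3.5,3.9],"spin":0},{"translation":[0,-3.5,3.9],"spin":0},{"translation":[0,-3.5,3.9],"spin":0},{"translation":[0,-3.5,3.9],"spin":0},{"translation":[0,-3.5,3.9],"spin":0},{"translation":[0,-3.5,3.9],"spin":0},{"translation":[0,-3.5,3.9],"spin":0},{"translation":[0,-3.5,3.9],"spin":0},{"translation":[0,-3.5,3.9],"spin":0},{"translation":[0,0,0],"spin":9},{"translation":[0,0,0],"spin":9},{"translation":[0,0,0],"spin":9},{"translation":[0,0,0],"spin":9},{"translation":[0,0,0],"spin":8},{"translation":[0,0,0],"spin":0}]' 0
cat >> h.py <<'E'
from scipy.spatial.transform import Rotation as R
JARS={1:(0.5062,0.0795),2:(0.5536,-0.0086),3:(0.6339,-0.1184)}
YAW=np.array([0.853,0.522,0])
def togo(x,y,z):
    s=r.read_state();M=R.from_quat(s["eef_rot"]).as_matrix()
    t=M.T@(np.array([x,y,z])-s["ee_pos"])*100
    a=np.degrees(np.arctan2(M[:,1]@(M@[0,0,0] if 0 else YAW[[1,0,2]]*[-1,1,1]),M[:,1]@YAW))
    print("t",s["time"],"pos",np.round(s["ee_pos"],4),"down",M[:,0].round(3),"shift cm",t.round(2),"spin",round(a,1),"F",np.round(s["ft_force"],2),"w",round(s["width"],4))
E
python3 - <<'E'
from h import *
togo(*JARS[1],.2)
s=r.read_state();im=optics.camera("wrist");cv2.imwrite("pics/w1.png",im[:,:,::-1])
cv2.imwrite("pics/t1.png",optics.camera("top")[:,:,::-1])
print(s["joint_positions"])
E
```

```text
time: 2.1
ee_pos: [0.4535, 0.1484, 0.2344]
eef_rot: [0.351, 0.613, -0.357, 0.611]
ft_force: [-0.5, -0.4, 0.9]
width: 0.0871
t 2.1 pos [0.4535 0.1484 0.2344] down [-0.006 -0.006 -1.   ] shift cm [3.45 1.17 8.6 ] spin -1.6 F [-0.54 -0.39  0.87] w 0.0871
[-7.75918437e-01 -8.55837608e-04  3.64330423e-01  1.85603316e+00
  3.64254602e-03  1.29455379e+00  1.08869141e-01]
```

```bash
python3 -m inch '[{"translation":[0,0.6,4.3],"spin":-1.6},{"translation":[0,0.6,4.3],"spin":0},{"translation":[0,0,0],"spin":0}]' 0
python3 - <<'E'
from h import *
togo(*JARS[1],.2)
s=r.read_state();im=optics.camera("wrist");cv2.imwrite("pics/w2.png",im[:,:,::-1])
m=optics.camera_model("wrist");K=np.array(m["camera_matrix"]);D=np.array(m["dist"]);print(np.array(m["tool_from_camera"]).round(3))
E
```

```text
time: 2.58
ee_pos: [0.5093, 0.0797, 0.2345]
eef_rot: [0.338, 0.62, -0.344, 0.619]
ft_force: [0.5, 0.2, 0.4]
width: 0.087
t 2.575 pos [0.5093 0.0797 0.2345] down [-0.006 -0.006 -1.   ] shift cm [ 3.45 -0.24 -0.16] spin 0.9 F [0.48 0.22 0.38] w 0.087
[[-0.    -0.259  0.966 -0.145]
 [ 1.    -0.001 -0.    -0.001]
 [ 0.001  0.966  0.259 -0.071]
 [ 0.     0.     0.     1.   ]]
```

View pics/w2.png

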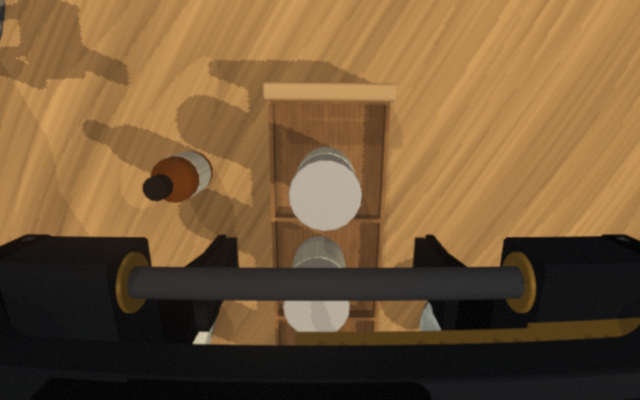

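The wrist view shows jar 1's cap around (326,190), next to the handle board (330,92), with jar 2's cap at (317,300). I'll cross-check jar 1's position from this view.

```bash
cat >> h.py <<'E'
def wcast(px,z,s):
    m=optics.camera_model("wrist");K=np.array(m["camera_matrix"]);D=np.array(m["dist"]);X=np.array(m["tool_from_camera"])
    M=R.from_quat(s["eef_rot"]).as_matrix();T=np.eye(4);T[:3,:3]=M;T[:3,3]=s["ee_pos"];T=T@X
    u=cv2.undistortPoints(np.array([[px]],float),K,D)[0,0]
    d=T[:3,:3]@np.array([u[0],u[1],1]);o=T[:3,3]
    return o+d*(z-o[2])/d[2]
E
python3 - <<'E'
from h import *
s=r.read_state();im=cv2.imread("pics/w2.png")
g=cv2.cvtColor(im,cv2.COLOR_BGR2HSV);m=((g[...,1]<45)&(g[...,2]>150)).astype(np.uint8)*255
m[238:]=0
cs,_=cv2.findContours(m,0,1)
k=max(cs,key=cv2.contourArea);e=cv2.fitEllipse(k);print(cv2.contourArea(k),e,cv2.boundingRect(k),wcast(e[0],.11,s))
print(wcast((263,86),.055,s),wcast((397,86),.055,s))
E
```

```text
3698.5 ((324.7689208984375, 194.51058959960938), (67.853759765625, 69.4449462890625), 89.8302993774414) (290, 161, 71, 69) [0.50343121 0.08371563 0.11      ]
[0.41175395 0.12592247 0.055     ] [0.51119936 0.18895042 0.055     ]
```

```bash
sed -i 's/1:(0.5062,0.0795)/1:(0.505,0.0815)/' h.py
python3 - <<'E'
from h import *
togo(*JARS[1],.093)
E
```

```text
t 2.625 pos [0.5084 0.0814 0.2344] down [-0.007 -0.005 -1.   ] shift cm [14.14 -0.17 -0.2 ] spin 1.0 F [-0.52  0.09 -0.43] w 0.0871
```

```bash
python3 -m inch '[{"translation":[3,-0.2,-0.2],"spin":1},{"translation":[3,0,0],"spin":0},{"translation":[3,0,0],"spin":0},{"translation":[1,0,0],"spin":0},{"translation":[0,0,0],"spin":0}]' 0
python3 -c "
from h import *
togo(*JARS[1],.093)"
```

```text
time: 3.25
ee_pos: [0.5032, 0.087, 0.1327]
eef_rot: [0.34, 0.621, -0.344, 0.618]
ft_force: [0.1, 0.4, 0.7]
width: 0.087
t 3.25 pos [0.5032 0.087  0.1327] down [-0.006 -0.003 -1.   ] shift cm [ 3.97 -0.12  0.57] spin 0.7 F [0.05 0.37 0.7 ] w 0.087
```

```bash
python3 -m inch '[{"translation":[0,-0.1,0.6],"spin":0},{"translation":[2,0,0],"spin":0},{"translation":[2,0,0],"spin":0},{"translation":[0,0,0],"spin":0}]' 0
python3 -c "
from h import *
togo(*JARS[1],.093)"
```

```text
time: 3.75
ee_pos: [0.5087, 0.0814, 0.0965]
eef_rot: [0.341, 0.619, -0.341, 0.619]
ft_force: [-0.1, -0.6, 0.7]
width: 0.0871
t 3.75 pos [0.5087 0.0814 0.0965] down [ 0.001  0.    -1.   ] shift cm [ 0.35 -0.3  -0.21] spin 0.8 F [-0.13 -0.63  0.67] w 0.0871
```

Good position. Record a no-load baseline, then close.

```bash
python3 -m inch '[{"translation":[0.3,-0.3,-0.2],"spin":0},{"translation":[0,0,0],"spin":0},{"translation":[0,0,0],"spin":0}]' 0
for i in 1 2; do python3 -m inch '[{"translation":[0,0,0],"spin":0}]' | grep ft_; done
python3 -m inch '[{"translation":[0,0,0],"spin":0},{"translation":[0,0,0],"spin":0},{"translation":[0,0,0],"spin":0},{"translation":[0,0,0],"spin":0},{"translation":[0,0,0],"spin":0},{"translation":[0,0,0],"spin":0},{"translation":[0,0,0],"spin":0},{"translation":[0,0,0],"spin":0}]' 1 30
python3 -c "
from h import *
togo(*JARS[1],.093)
cv2.imwrite('pics/s1.png',optics.camera('side')[:,:,::-1])"
```

```text
time: 4.12
ee_pos: [0.5064, 0.0816, 0.0961]
eef_rot: [0.343, 0.618, -0.34, 0.62]
ft_force: [0.0, -0.6, -0.1]
width: 0.0868
ft_force: [-0.0, -0.1, -0.3]
ft_force: [0.7, 0.9, 0.4]
time: 5.38
ee_pos: [0.5066, 0.0816, 0.0966]
eef_rot: [0.343, 0.618, -0.34, 0.62]
ft_force: [-0.5, 0.2, 0.9]
width: 0.0568
t 5.375 pos [0.5066 0.0816 0.0966] down [ 0.005  0.002 -1.   ] shift cm [ 0.36 -0.14 -0.08] spin 0.8 F [-0.48  0.22  0.93] w 0.0568
```

View pics/s1.png

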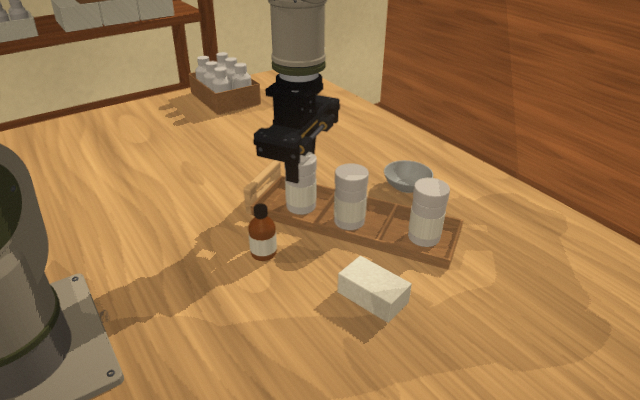

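Gripped on jar 1's cap (width 57 mm). Lift about 4 cm.

```bash
python3 -m inch '[{"translation":[-1,0,0],"spin":0},{"translation":[-1,0,0],"spin":0},{"translation":[-1,0,0],"spin":0},{"translation":[-1,0,0],"spin":0},{"translation":[0,0,0],"spin":0},{"translation":[0,0,0],"spin":0},{"translation":[0,0,0],"spin":0}]'
for i in 1 2 3 4 5 6; do python3 -m inch '[{"translation":[0,0,0],"spin":0}]' | grep -E "ft_|ee_p"; done
python3 -c "
from h import *
togo(*JARS[1],.093);print(r.read_state()['joint_torque'])
cv2.imwrite('pics/s2.png',optics.camera('side')[:,:,::-1])"
```

```text
time: 6.3
ee_pos: [0.5053, 0.0813, 0.1385]
eef_rot: [0.342, 0.619, -0.34, 0.62]
ft_force: [0.3, -0.0, -5.1]
width: 0.057
ee_pos: [0.5051, 0.0812, 0.1382]
ft_force: [0.1, 0.4, -5.4]
ee_pos: [0.505, 0.0812, 0.138]
ft_force: [-0.8, -0.7, -5.2]
ee_pos: [0.505, 0.0811, 0.1379]
ft_force: [0.2, 0.3, -5.0]
ee_pos: [0.5049, 0.0811, 0.1378]
ft_force: [-0.3, -0.1, -5.5]
ee_pos: [0.5049, 0.0811, 0.1378]
ft_force: [0.8, 0.0, -5.3]
ee_pos: [0.5049, 0.0811, 0.1378]
ft_force: [0.3, -0.3, -4.7]
t 7.05 pos [0.5049 0.0811 0.1378] down [ 0.001  0.001 -1.   ] shift cm [ 4.48  0.02 -0.03] spin 0.8 F [ 0.29 -0.25 -4.66] w 0.0568
[-2.99277708e-04 -4.42317116e+01  3.39505590e+00 -3.73428833e+01
 -3.59482085e-02  5.85394283e-02  4.61786726e-05]
```

View pics/s2.png

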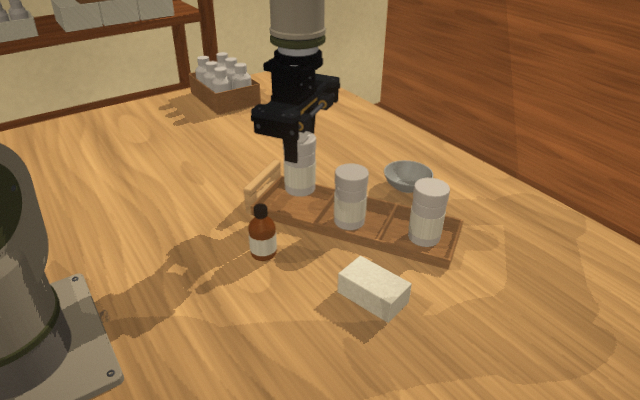

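Jar 1 is clear of the tray and weighs about 5.2 N. Lowering it back.

```bash
python3 -m inch '[{"translation":[1,0,0],"spin":0},{"translation":[1,0,0],"spin":0},{"translation":[1,0,0],"spin":0},{"translation":[0.5,0,0],"spin":0},{"translation":[0,0,0],"spin":0},{"translation":[0,0,0],"spin":0}]'
python3 -c "
from h import *
togo(*JARS[1],.0962)"
```

```text
time: 7.85
ee_pos: [0.5046, 0.081, 0.0996]
eef_rot: [0.341, 0.619, -0.341, 0.619]
ft_force: [-1.0, 0.1, -5.8]
width: 0.0568
t 7.85 pos [0.5046 0.081  0.0996] down [ 0.  0. -1.] shift cm [ 0.34  0.06 -0.01] spin 0.8 F [-0.99  0.12 -5.83] w 0.0568
```

```bash
for i in 1 2 3; do python3 -m inch '[{"translation":[0.3,0,0],"spin":0},{"translation":[0,0,0],"spin":0}]'| grep -E "ft_|ee_p"; done
```

```text
ee_pos: [0.505, 0.0812, 0.097]
ft_force: [-0.3, 0.3, -4.9]
ee_pos: [0.5064, 0.0811, 0.0971]
ft_force: [0.3, 1.1, -5.2]
ee_pos: [0.5074, 0.081, 0.0967]
ft_force: [-1.0, -0.3, -5.0]
```

```bash
for i in 1 2 3; do python3 -m inch '[{"translation":[0.5,0,-0.1],"spin":0}]'| grep -E "ft_|ee_p"; done;  python3 -m inch '[{"translation":[0,0,0],"spin":0}]'
```

```text
ee_pos: [0.5086, 0.0814, 0.0945]
ft_force: [-11.6, -6.7, 42.6]
ee_pos: [0.51, 0.0817, 0.0929]
ft_force: [-13.9, -7.5, 41.2]
ee_pos: [0.5107, 0.0816, 0.0912]
ft_force: [-17.0, -7.8, 45.2]
time: 9.1
ee_pos: [0.511, 0.0813, 0.0918]
eef_rot: [0.347, 0.615, -0.338, 0.622]
ft_force: [0.6, 0.4, -5.8]
width: 0.0566
```

```bash
python3 -c "
from h import *
togo(*JARS[1],.0918)
im=optics.camera('side');cv2.imwrite('pics/s3.png',cv2.resize(im[130:280,220:420,::-1],None,fx=3.5,fy=3.5))"
```

```text
t 9.1 pos [0.511  0.0813 0.0918] down [ 0.014  0.006 -1.   ] shift cm [-0.01 -0.49 -0.34] spin 0.6 F [ 0.64  0.37 -5.81] w 0.0566
```

View pics/s3.png

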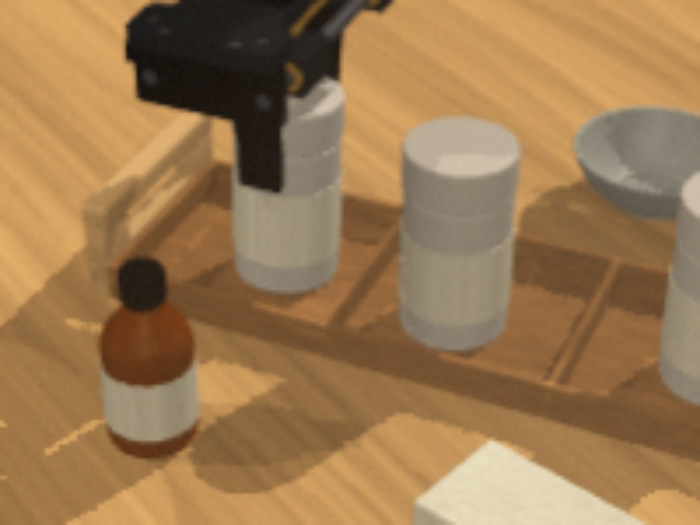

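```bash
python3 -m inch '[{"translation":[0,0,0],"spin":0},{"translation":[0,0,0],"spin":0}]' 1 3
python3 -m inch '[{"translation":[0,0,0],"spin":0},{"translation":[0,0,0],"spin":0},{"translation":[0,0,0],"spin":0},{"translation":[0,0,0],"spin":0}]' 0 
python3 -c "
from h import *
togo(*JARS[1],.0918)
im=optics.camera('side');cv2.imwrite('pics/s4.png',cv2.resize(im[130:280,220:420,::-1],None,fx=3.5,fy=3.5))"
```

```text
time: 9.4
ee_pos: [0.511, 0.0815, 0.0913]
eef_rot: [0.347, 0.615, -0.338, 0.622]
ft_force: [-2.7, -2.0, 4.0]
width: 0.0577
time: 9.9
ee_pos: [0.5115, 0.082, 0.091]
eef_rot: [0.347, 0.615, -0.338, 0.622]
ft_force: [-0.1, 0.9, 0.2]
width: 0.085
t 9.9 pos [0.5115 0.082  0.091 ] down [ 0.015  0.006 -1.   ] shift cm [-0.09 -0.58 -0.3 ] spin 0.7 F [-0.07  0.94  0.19] w 0.085
```

View pics/s4.png

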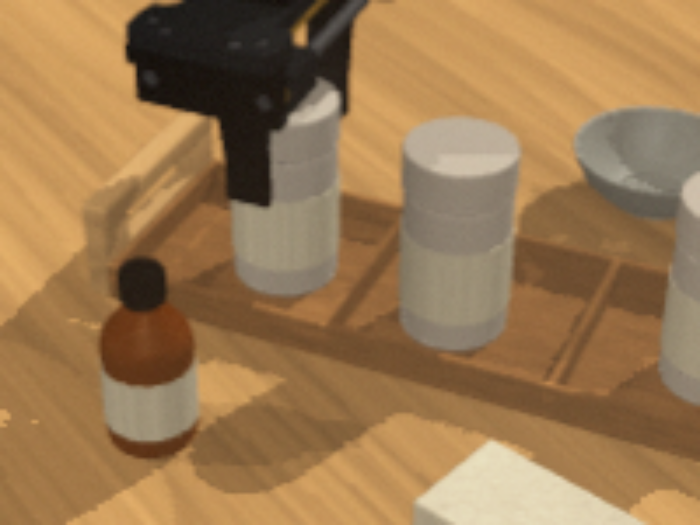

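Released, and jar 1 stands upright in compartment 1. Up, then to jar 2.

```bash
python3 -m inch '[{"translation":[-2,0,0],"spin":0},{"translation":[-3,0,0],"spin":0},{"translation":[-3,0,0],"spin":0},{"translation":[-2,0,0],"spin":0},{"translation":[0,0,0],"spin":0}]' 0 30
python3 -c "
from h import *
togo(*JARS[2],.19)"
```

```text
time: 10.58
ee_pos: [0.5099, 0.0813, 0.1937]
eef_rot: [0.347, 0.615, -0.338, 0.622]
ft_force: [-0.3, -0.7, -0.9]
width: 0.0867
t 10.575 pos [0.5099 0.0813 0.1937] down [ 0.015  0.006 -1.   ] shift cm [ 0.38 -1.09  9.94] spin 0.7 F [-0.33 -0.74 -0.88] w 0.0867
```

```bash
python3 -m inch '[{"translation":[0,-0.4,3.2],"spin":0},{"translation":[0,-0.4,3.2],"spin":0},{"translation":[0,-0.3,3.2],"spin":0.5},{"translation":[0,0,0],"spin":0},{"translation":[0,0,0],"spin":0}]' 0 30
python3 - <<'E'
from h import *
togo(*JARS[2],.093)
s=r.read_state();im=optics.camera("wrist")[:,:,::-1];cv2.imwrite("pics/w3.png",im)
g=cv2.cvtColor(np.ascontiguousarray(im),cv2.COLOR_BGR2HSV);m=((g[...,1]<45)&(g[...,2]>150)).astype(np.uint8)*255
m[240:]=0
cs,_=cv2.findContours(m,0,1)
for k in cs:
    if cv2.contourArea(k)>600:
        e=cv2.fitEllipse(k);print(cv2.contourArea(k),np.round(e[0],1),np.round(e[1],1),cv2.boundingRect(k),wcast(e[0],.11,s).round(4))
E
```

```text
time: 11.2
ee_pos: [0.551, -0.007, 0.1889]
eef_rot: [0.348, 0.615, -0.341, 0.62]
ft_force: [0.8, -0.3, 1.0]
width: 0.0868
t 11.2 pos [ 0.551  -0.007   0.1889] down [ 0.01   0.005 -1.   ] shift cm [9.6  0.03 0.26] spin 0.3 F [ 0.84 -0.33  1.04] w 0.0868
4277.0 [326.8 211.4] [64.9 86.8] (285, 178, 84, 62) [ 0.5491 -0.0032  0.11  ]
6918.0 [338.9  60.5] [91.9 95.8] (293, 13, 93, 97) [0.5059 0.0805 0.11  ]
```

View pics/w3.png

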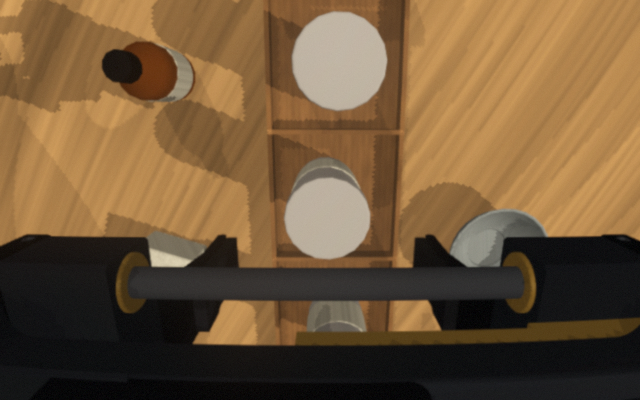

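Jar 1 stands in its pocket, cap at (339,60). Jar 2's cap at (328,216) is centred between the jaws. Descending.

```bash
python3 -m inch '[{"translation":[2,0,0],"spin":0},{"translation":[2,0,0],"spin":0},{"translation":[2,0,0],"spin":0},{"translation":[2,0,0],"spin":0},{"translation":[1,0,0],"spin":0},{"translation":[0,0,0],"spin":0},{"translation":[0,0,0],"spin":0}]' 0 30
python3 -c "
from h import *
togo(*JARS[2],.094)"
```

```text
time: 12.12
ee_pos: [0.5509, -0.0, 0.0965]
eef_rot: [0.346, 0.617, -0.337, 0.621]
ft_force: [0.2, 0.4, -0.1]
width: 0.0873
t 12.125 pos [ 0.5509 -0.      0.0965] down [ 0.011  0.008 -1.   ] shift cm [ 0.24 -0.23  0.87] spin 0.8 F [ 0.23  0.42 -0.12] w 0.0873
```

```bash
sed -i 's/2:(0.5536,-0.0086)/2:(0.5515,-0.0065)/' h.py; python3 -m inch '[{"translation":[0.2,-0.3,0.6],"spin":0},{"translation":[0,0,0],"spin":0},{"translation":[0,0,0],"spin":0}]' 0 30
python3 -c "
from h import *
togo(*JARS[2],.094)"
```

```text
time: 12.5
ee_pos: [0.5524, -0.0073, 0.0957]
eef_rot: [0.346, 0.617, -0.337, 0.622]
ft_force: [0.3, 0.7, 0.9]
width: 0.0874
t 12.5 pos [ 0.5524 -0.0073  0.0957] down [ 0.013  0.009 -1.   ] shift cm [ 0.17 -0.04 -0.12] spin 0.8 F [0.26 0.7  0.89] w 0.0874
```

```bash
python3 -m inch '[{"translation":[0,0,0],"spin":0},{"translation":[0,0,0],"spin":0},{"translation":[0,0,0],"spin":0},{"translation":[0,0,0],"spin":0},{"translation":[0,0,0],"spin":0},{"translation":[0,0,0],"spin":0},{"translation":[0,0,0],"spin":0},{"translation":[0,0,0],"spin":0}]' 1 30
python3 -m inch '[{"translation":[-1,0,0],"spin":0},{"translation":[-1,0,0],"spin":0},{"translation":[-1,0,0],"spin":0},{"translation":[-1,0,0],"spin":0},{"translation":[0,0,0],"spin":0},{"translation":[0,0,0],"spin":0},{"translation":[0,0,0],"spin":0}]'
for i in 1 2 3 4 5 6; do python3 -m inch '[{"translation":[0,0,0],"spin":0}]' | grep -E "ft_|ee_p"; done
python3 -c "
from h import *
togo(*JARS[2],.096)
cv2.imwrite('pics/s5.png',optics.camera('side')[:,:,::-1])"
```

```text
time: 13.5
ee_pos: [0.5526, -0.0071, 0.0958]
eef_rot: [0.346, 0.616, -0.336, 0.622]
ft_force: [-0.2, -0.3, -0.2]
width: 0.0572
time: 14.38
ee_pos: [0.5517, -0.0075, 0.1388]
eef_rot: [0.347, 0.617, -0.337, 0.622]
ft_force: [-0.0, -0.6, -1.5]
width: 0.0567
ee_pos: [0.5516, -0.0075, 0.1385]
ft_force: [-0.5, 0.3, -2.0]
ee_pos: [0.5514, -0.0075, 0.1382]
ft_force: [-0.2, 0.6, -0.5]
ee_pos: [0.5513, -0.0075, 0.1381]
ft_force: [0.4, 0.6, -2.2]
ee_pos: [0.5513, -0.0076, 0.138]
ft_force: [-0.1, -0.6, -2.2]
ee_pos: [0.5514, -0.0076, 0.138]
ft_force: [-0.2, -0.9, -1.4]
ee_pos: [0.5513, -0.0076, 0.138]
ft_force: [-0.1, 0.5, -1.4]
t 15.125 pos [ 0.5513 -0.0076  0.138 ] down [ 0.012  0.008 -1.   ] shift cm [ 4.2   0.01 -0.08] spin 0.8 F [-0.12  0.46 -1.41] w 0.0565
```

View pics/s5.png

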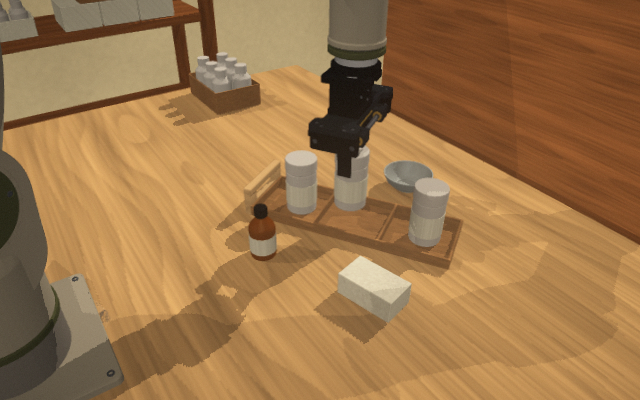

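Jar 2 is lifted clear: about 1.6 N. Lower it.

```bash
python3 -m inch '[{"translation":[1,0,0],"spin":0},{"translation":[1,0,0],"spin":0},{"translation":[1,0,0],"spin":0},{"translation":[0.7,0,0],"spin":0},{"translation":[0,0,0],"spin":0},{"translation":[0,0,0],"spin":0}]'
python3 -m inch '[{"translation":[0.3,0,0],"spin":0},{"translation":[0,0,0],"spin":0}]'
```

```text
time: 15.92
ee_pos: [0.5513, -0.0073, 0.0976]
eef_rot: [0.346, 0.617, -0.337, 0.621]
ft_force: [0.6, -0.3, -2.2]
width: 0.0573
time: 16.18
ee_pos: [0.5525, -0.0071, 0.0959]
eef_rot: [0.346, 0.617, -0.337, 0.622]
ft_force: [0.9, 0.9, -1.9]
width: 0.0567
```

```bash
python3 -m inch '[{"translation":[0.1,0,0],"spin":0},{"translation":[0,0,0],"spin":0}]' 1 3
python3 -m inch '[{"translation":[0,0,0],"spin":0},{"translation":[0,0,0],"spin":0},{"translation":[0,0,0],"spin":0},{"translation":[0,0,0],"spin":0}]' 0
python3 -c "
from h import *
im=optics.camera('side');cv2.imwrite('pics/s6.png',cv2.resize(im[130:280,250:450,::-1],None,fx=3.5,fy=3.5))"
```

```text
time: 16.42
ee_pos: [0.5531, -0.0069, 0.0955]
eef_rot: [0.347, 0.616, -0.336, 0.622]
ft_force: [-0.7, -0.2, -0.6]
width: 0.0579
time: 16.92
ee_pos: [0.553, -0.007, 0.0953]
eef_rot: [0.347, 0.616, -0.336, 0.622]
ft_force: [-0.4, 0.4, -0.9]
width: 0.0853
```

View pics/s6.png

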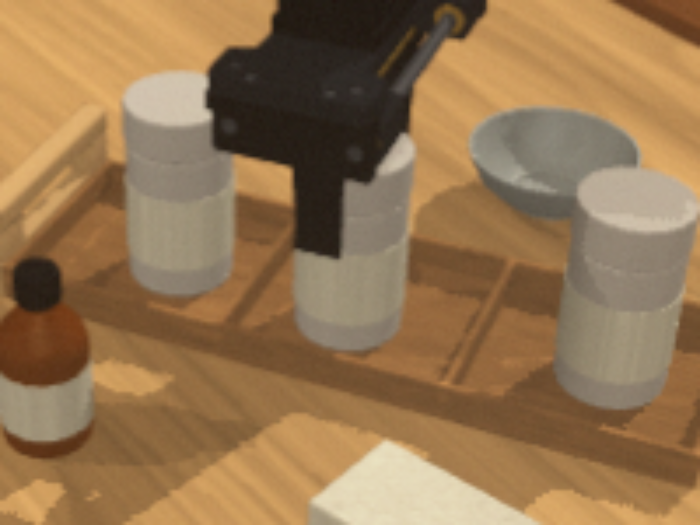

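Jars 1 and 2 are both standing in their compartments. On to jar 3.

```bash
python3 -m inch '[{"translation":[-2,0,0],"spin":0},{"translation":[-3,0,0],"spin":0},{"translation":[-3,0,0],"spin":0},{"translation":[-2,0,0],"spin":0},{"translation":[0,0,0],"spin":0}]' 0 30
python3 -c "
from h import *
togo(*JARS[3],.19)"
```

```text
time: 17.6
ee_pos: [0.5511, -0.0081, 0.1977]
eef_rot: [0.347, 0.616, -0.337, 0.622]
ft_force: [-0.5, 0.9, -0.9]
width: 0.0871
t 17.6 pos [ 0.5511 -0.0081  0.1977] down [ 0.013  0.009 -1.   ] shift cm [ 0.78  1.11 13.75] spin 0.8 F [-0.47  0.88 -0.95] w 0.0871
```

```bash
python3 -m inch '[{"translation":[0,0.3,3.4],"spin":0.6},{"translation":[0,0.3,3.4],"spin":0},{"translation":[0,0.3,3.4],"spin":0},{"translation":[0,0.3,3.4],"spin":0},{"translation":[0,0,0],"spin":0},{"translation":[0,0,0],"spin":0}]' 0 30
python3 - <<'E'
from h import *
togo(*JARS[3],.094)
s=r.read_state();im=optics.camera("wrist")[:,:,::-1];cv2.imwrite("pics/w4.png",im)
print(wcast((326,216),.11,s))
E
```

```text
time: 18.35
ee_pos: [0.6333, -0.1186, 0.1904]
eef_rot: [0.348, 0.618, -0.34, 0.618]
ft_force: [-0.3, 0.4, -0.6]
width: 0.087
t 18.35 pos [ 0.6333 -0.1186  0.1904] down [ 0.006  0.01  -1.   ] shift cm [ 9.64 -0.03  0.06] spin 0.3 F [-0.28  0.36 -0.58] w 0.087
[ 0.63244543 -0.11778681  0.11      ]
```

View pics/w4.png

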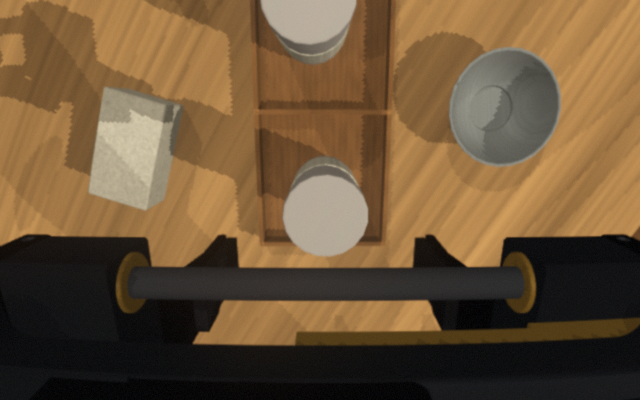

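Jar 3's cap is at (326,214), so both views agree within 2 mm. Descend.

```bash
python3 -m inch '[{"translation":[2,0,0],"spin":0},{"translation":[2,0,0],"spin":0},{"translation":[2,0,0],"spin":0},{"translation":[2,0,0.2],"spin":0},{"translation":[1,0,0.2],"spin":0},{"translation":[0,0,0],"spin":0},{"translation":[0,0,0],"spin":0}]' 0 30
python3 -c "
from h import *
togo(*JARS[3],.096)"
```

```text
time: 19.27
ee_pos: [0.6341, -0.1167, 0.0931]
eef_rot: [0.347, 0.619, -0.338, 0.618]
ft_force: [-0.1, 0.1, 0.8]
width: 0.0869
t 19.275 pos [ 0.6341 -0.1167  0.0931] down [ 0.004  0.012 -1.   ] shift cm [-0.29 -0.1   0.13] spin 0.6 F [-0.1   0.14  0.85] w 0.0869
```

```bash
python3 -m inch '[{"translation":[0,0,0],"spin":0},{"translation":[0,0,0],"spin":0},{"translation":[0,0,0],"spin":0},{"translation":[0,0,0],"spin":0},{"translation":[0,0,0],"spin":0},{"translation":[0,0,0],"spin":0},{"translation":[0,0,0],"spin":0},{"translation":[0,0,0],"spin":0}]' 1 30
python3 -m inch '[{"translation":[-1,0,0],"spin":0},{"translation":[-1,0,0],"spin":0},{"translation":[-1,0,0],"spin":0},{"translation":[-1,0,0],"spin":0},{"translation":[0,0,0],"spin":0},{"translation":[0,0,0],"spin":0},{"translation":[0,0,0],"spin":0}]'
for i in 1 2 3 4 5 6; do python3 -m inch '[{"translation":[0,0,0],"spin":0}]' | grep -E "ft_|ee_p"; done
python3 -c "
from h import *
togo(*JARS[3],.093)
cv2.imwrite('pics/s7.png',optics.camera('side')[:,:,::-1])"
```

```text
time: 20.27
ee_pos: [0.6349, -0.1171, 0.0949]
eef_rot: [0.347, 0.619, -0.338, 0.619]
ft_force: [-0.3, 0.5, -0.3]
width: 0.057
time: 21.15
ee_pos: [0.6343, -0.1173, 0.1375]
eef_rot: [0.347, 0.619, -0.338, 0.618]
ft_force: [-0.0, 0.9, -2.2]
width: 0.0571
ee_pos: [0.6341, -0.1173, 0.1371]
ft_force: [0.6, 1.6, -2.7]
ee_pos: [0.634, -0.1172, 0.1369]
ft_force: [-0.0, 0.8, -3.1]
ee_pos: [0.6339, -0.1172, 0.1367]
ft_force: [-0.3, 0.2, -3.8]
ee_pos: [0.6339, -0.1173, 0.1367]
ft_force: [-0.0, -0.0, -2.0]
ee_pos: [0.6339, -0.1173, 0.1367]
ft_force: [-0.4, 0.5, -2.5]
ee_pos: [0.6339, -0.1172, 0.1367]
ft_force: [-0.4, 1.1, -3.0]
t 21.9 pos [ 0.6339 -0.1172  0.1367] down [ 0.005  0.012 -1.   ] shift cm [ 4.36 -0.1   0.14] spin 0.6 F [-0.35  1.08 -3.03] w 0.0572
```

View pics/s7.png

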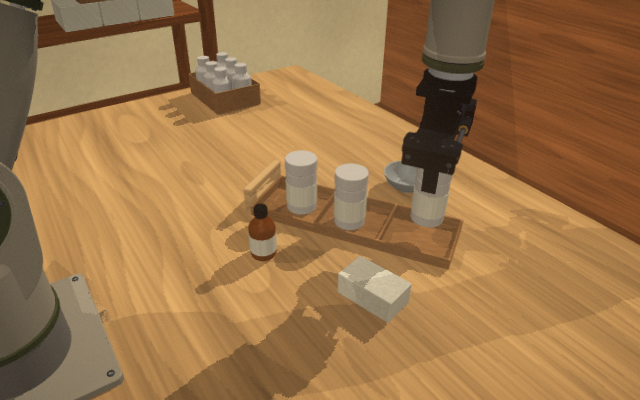

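Jar 3 is about 2.8 N, so jar 1 (5.3 N) is heaviest. Lower jar 3.

```bash
python3 -m inch '[{"translation":[1,0,0],"spin":0},{"translation":[1,0,0],"spin":0},{"translation":[1,0,0],"spin":0},{"translation":[0.7,0,0],"spin":0},{"translation":[0,0,0],"spin":0},{"translation":[0,0,0],"spin":0}]'
python3 -m inch '[{"translation":[0.3,0,0],"spin":0},{"translation":[0,0,0],"spin":0}]'
```

```text
time: 22.7
ee_pos: [0.6336, -0.1166, 0.0961]
eef_rot: [0.347, 0.62, -0.338, 0.617]
ft_force: [0.7, -0.7, -2.2]
width: 0.0571
time: 22.95
ee_pos: [0.6347, -0.1176, 0.0955]
eef_rot: [0.347, 0.618, -0.338, 0.619]
ft_force: [-0.1, -0.0, -2.5]
width: 0.057
```

```bash
python3 -m inch '[{"translation":[0.3,0,0],"spin":0},{"translation":[0,0,0],"spin":0}]' 1 15
python3 -m inch '[{"translation":[0.1,0,0],"spin":0},{"translation":[0,0,0],"spin":0}]' 1 3
python3 -m inch '[{"translation":[0,0,0],"spin":0},{"translation":[0,0,0],"spin":0},{"translation":[0,0,0],"spin":0},{"translation":[0,0,0],"spin":0}]' 0
python3 -c "
from h import *
im=optics.camera('side');cv2.imwrite('pics/s8.png',cv2.resize(im[130:280,270:480,::-1],None,fx=3.5,fy=3.5))"
```

```text
time: 23.2
ee_pos: [0.6358, -0.1189, 0.095]
eef_rot: [0.348, 0.617, -0.338, 0.62]
ft_force: [-0.1, 0.2, -2.4]
width: 0.0573
time: 23.45
ee_pos: [0.6359, -0.119, 0.0943]
eef_rot: [0.348, 0.617, -0.338, 0.62]
ft_force: [-1.7, -0.3, 1.7]
width: 0.0578
time: 23.95
ee_pos: [0.6362, -0.1183, 0.0938]
eef_rot: [0.348, 0.617, -0.338, 0.62]
ft_force: [0.8, 0.2, 0.0]
width: 0.085
```

View pics/s8.png

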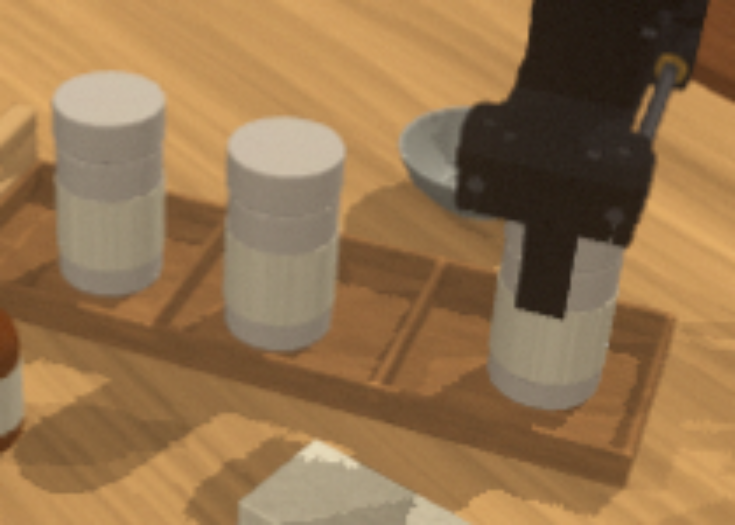

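```bash
sed -i 's/1:(0.505,0.0815)/1:(0.508,0.0808)/' h.py; python3 -m inch '[{"translation":[-2,0,0],"spin":0},{"translation":[-3,0,0],"spin":0},{"translation":[-3,0,0],"spin":0},{"translation":[-2,0,0],"spin":0},{"translation":[0,0,0],"spin":0}]' 0 30
python3 -c "
from h import *
togo(*JARS[1],.19)
cv2.imwrite('pics/t9.png',optics.camera('top')[:,:,::-1])"
```

```text
time: 24.62
ee_pos: [0.6357, -0.1203, 0.2027]
eef_rot: [0.349, 0.616, -0.337, 0.621]
ft_force: [0.8, 0.3, -0.3]
width: 0.0869
t 24.625 pos [ 0.6357 -0.1203  0.2027] down [ 0.014  0.01  -1.   ] shift cm [  1.3   -0.21 -23.82] spin 0.5 F [ 0.76  0.34 -0.32] w 0.0869
```

View pics/t9.png

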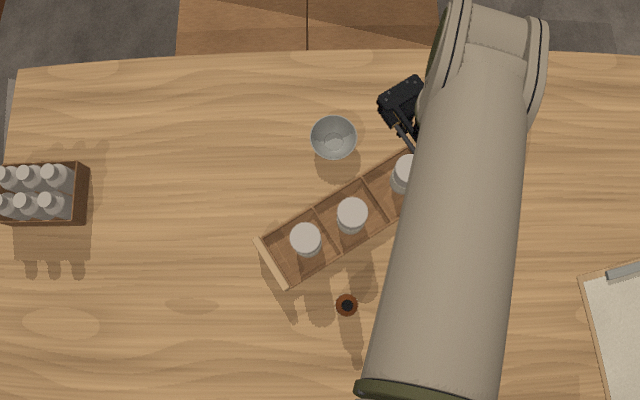

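The top view shows jar 1's cap at (305,239), jar 2 at (352,215), and the dish and bottle unmoved.

```bash
python3 -m inch '[{"translation":[0,0,-4],"spin":0.5},{"translation":[0,0,-4],"spin":0},{"translation":[0,0,-4],"spin":0},{"translation":[0,0,-4],"spin":0},{"translation":[0,0,-4],"spin":0},{"translation":[0,0,-2],"spin":0},{"translation":[0,0,0],"spin":0},{"translation":[0,0,0],"spin":0}]' 0 30
python3 - <<'E'
from h import *
togo(*JARS[1],.094)
s=r.read_state();im=optics.camera("wrist")[:,:,::-1];cv2.imwrite("pics/w5.png",im)
g=cv2.cvtColor(np.ascontiguousarray(im),cv2.COLOR_BGR2HSV);m=((g[...,1]<45)&(g[...,2]>150)).astype(np.uint8)*255
m[255:]=0
for k in cv2.findContours(m,0,1)[0]:
    if cv2.contourArea(k)>600:
        e=cv2.fitEllipse(k);print(cv2.contourArea(k),np.round(e[0],1),cv2.boundingRect(k),wcast(e[0],.11,s).round(4))
E
```

```text
time: 25.68
ee_pos: [0.5134, 0.0717, 0.196]
eef_rot: [0.349, 0.617, -0.343, 0.617]
ft_force: [0.0, -0.5, -0.1]
width: 0.0868
t 25.675 pos [0.5134 0.0717 0.196 ] down [ 0.004  0.007 -1.   ] shift cm [10.2  -0.06 -1.02] spin -0.0 F [ 0.   -0.54 -0.06] w 0.0868
5058.5 [323.9 197.3] (283, 158, 83, 80) [0.5054 0.0813 0.11  ]
```

View pics/w5.png

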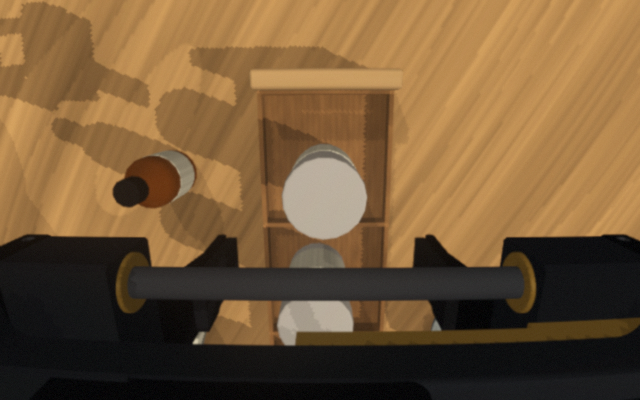

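```bash
sed -i 's/1:(0.508,0.0808)/1:(0.5062,0.081)/' h.py; python3 -m inch '[{"translation":[2,-0.1,-0.5],"spin":0},{"translation":[2,0,0],"spin":0},{"translation":[2,0,0],"spin":0},{"translation":[2,0,0],"spin":0},{"translation":[1.3,0,0],"spin":0},{"translation":[0,0,0],"spin":0},{"translation":[0,0,0],"spin":0}]' 0 30
python3 -c "
from h import *
togo(*JARS[1],.095)"
```

```text
time: 26.6
ee_pos: [0.5138, 0.0689, 0.1004]
eef_rot: [0.351, 0.614, -0.347, 0.616]
ft_force: [-0.6, 0.8, -0.0]
width: 0.0871
t 26.6 pos [0.5138 0.0689 0.1004] down [ 0.006  0.004 -1.   ] shift cm [ 0.54 -0.04 -1.43] spin -0.6 F [-0.65  0.84 -0.04] w 0.0871
```

```bash
python3 -m inch '[{"translation":[0.2,0,-1],"spin":0},{"translation":[0.3,0,-0.5],"spin":0},{"translation":[0,0,0],"spin":0},{"translation":[0,0,0],"spin":0}]' 0 30
python3 -c "
from h import *
togo(*JARS[1],.095)"
```

```text
time: 27.1
ee_pos: [0.5063, 0.0835, 0.0965]
eef_rot: [0.352, 0.613, -0.346, 0.617]
ft_force: [-0.1, 0.3, -0.2]
width: 0.087
t 27.1 pos [0.5063 0.0835 0.0965] down [ 0.008  0.006 -1.   ] shift cm [ 0.15 -0.14  0.21] spin -0.6 F [-0.12  0.27 -0.25] w 0.087
```

```bash
python3 -m inch '[{"translation":[0,-0.1,0.2],"spin":0},{"translation":[0,0,0],"spin":0},{"translation":[0,0,0],"spin":0},{"translation":[0,0,0],"spin":0},{"translation":[0,0,0],"spin":0},{"translation":[0,0,0],"spin":0},{"translation":[0,0,0],"spin":0},{"translation":[0,0,0],"spin":0}]' 1 40
python3 -m inch '[{"translation":[-1,0,0],"spin":0},{"translation":[-1,0,0],"spin":0},{"translation":[-1,0,0],"spin":0},{"translation":[-1,0,0],"spin":0},{"translation":[0,0,0],"spin":0}]'
python3 -m inch '[{"translation":[-2,0,0],"spin":0},{"translation":[-2,0,0],"spin":0},{"translation":[-2,0,0],"spin":0},{"translation":[-2,0,0],"spin":0},{"translation":[-2,0,0],"spin":0},{"translation":[-2,0,0],"spin":0},{"translation":[-2,0,0],"spin":0},{"translation":[-1,0,0],"spin":0},{"translation":[-0.5,0,0],"spin":0},{"translation":[0,0,0],"spin":0},{"translation":[0,0,0],"spin":0},{"translation":[0,0,0],"spin":0},{"translation":[0,0,0],"spin":0}]'
python3 -c "
from h import *
togo(*JARS[1],.095);print(r.read_state()['joint_vel'])
cv2.imwrite('pics/s10.png',optics.camera('side')[:,:,::-1])
cv2.imwrite('pics/t10.png',optics.camera('top')[:,:,::-1])"
```

```text
time: 28.1
ee_pos: [0.5069, 0.0808, 0.0967]
eef_rot: [0.352, 0.613, -0.346, 0.617]
ft_force: [-0.4, -0.3, 0.4]
width: 0.0572
time: 28.72
ee_pos: [0.5055, 0.0802, 0.139]
eef_rot: [0.352, 0.614, -0.346, 0.616]
ft_force: [-1.0, -0.2, -5.6]
width: 0.0563
time: 30.35
ee_pos: [0.5017, 0.0788, 0.2936]
eef_rot: [0.349, 0.616, -0.349, 0.614]
ft_force: [0.3, -0.1, -5.4]
width: 0.0566
t 30.35 pos [0.5017 0.0788 0.2936] down [-0.001  0.002 -1.   ] shift cm [19.86  0.5   0.09] spin -0.6 F [ 0.32 -0.08 -5.36] w 0.0566
[ 4.96989595e-04  1.82692804e-03 -2.85082042e-06  3.25128732e-03
 -9.36295237e-04 -1.92891185e-03 -1.35434689e-03]
```

View pics/s10.png

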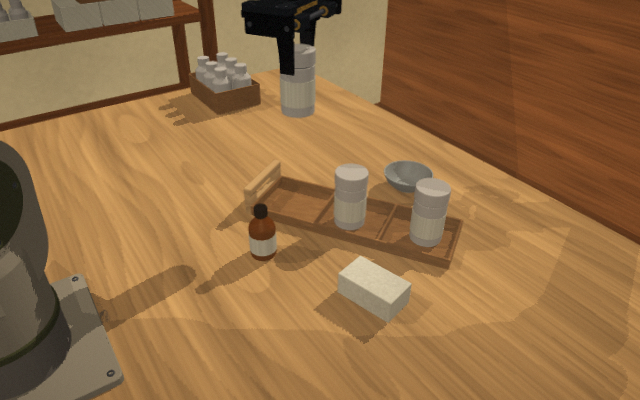

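View pics/t10.png

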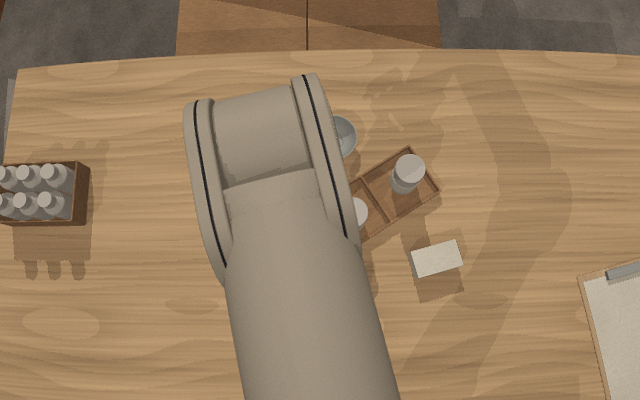

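The jar is held upright with its underside about 20 cm up. The other two are standing, and the bottle, carton and dish haven't moved. Settle, then hand in.

```bash
python3 -m inch '[{"translation":[0,0,0],"spin":0},{"translation":[0,0,0],"spin":0},{"translation":[0,0,0],"spin":0},{"translation":[0,0,0],"spin":0}]'
python3 -c "
from bench import close_job
close_job()"
```

```text
time: 30.95
ee_pos: [0.5018, 0.0788, 0.2938]
eef_rot: [0.35, 0.616, -0.349, 0.614]
ft_force: [-0.4, -0.2, -5.2]
width: 0.0567
the job is handed in; nothing more can be done
```

I lifted the three jars in order from the grab-handle end and set each back upright in its own compartment. The heaviest was jar 1, next to the handle, so I took it again and handed in at 31 s still holding it up.

| Compartment (from the handle) | Weight felt |
|---|---|
| 1 | about 5.3 N |
| 2 | about 1.6 N |
| 3 | about 2.8 N |

- **Final hold:** the jar was upright and still, with its underside about 20 cm above the counter. The force still read 5.2 N and the grip width was steady at 57 mm.
- **Rest of the scene:** jars 2 and 3 were standing in their compartments. The bottle, carton and dish looked unmoved in the last side view.
- **First set-down:** jar 1 went down harder than I meant. The wrist force reached about 49 N (45 N vertical) for a few rows, and the cap slid a few millimetres in the fingers. The push went through the gripped jar. It stayed upright, and I set the other two down gently.
- **Position check:** the top and wrist cameras disagreed by about 5 mm along the tray for jars 1 and 2, so I used a point between the two readings.

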